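# Charge a tube magazine with potted chokes and feed the first one

### The job

Load the two black potted chokes into the clear upright tube of the feeder, one on top of the other. Then push the feed slide fully forward by its knob so that the lower choke goes into the nest, and draw the slide fully back again so that the other choke drops to the foot of the tube. Leave the other things on the bench where they are.

Things in the scene. Friction and masses are not known exactly. Their poses are not given: they have to be found in the camera images.
- choke_a: potted choke: plain black moulded cylinder 56 mm across, 42 mm tall, 0.11 to 0.23 kg, with a grey resin top that carries two small flush brass inserts; stands upright on the brown case's lid at the start. Origin at the centre of the cylinder (21 mm above its underside), z along its axis. The two chokes are alike and may be loaded in either order
- choke_b: the second potted choke, the same as choke_a
- feeder: magazine feeder fixed to the bench: base plate 310 x 112 mm with a straight channel 60 mm wide and, over it, a clear upright tube with a steel funnel collar 90 mm across. Origin on the tube's axis at bench height; x along the channel in the forward (feeding) direction, z up; base from x = -195 to +115 mm. The slide with its knob is at the rear (x < 0), the nest at the front (x > 0)
- case: brown instrument case with a flat lid, 128 x 238 mm, lid 65 mm above the bench, fixed to the bench, origin at the centre of its underside, y along its length; the two chokes and the white tin stand on its lid in a row along y, about 78 mm apart between centres, in any order; nothing stands beside them across the row (along the case's x)
- tube_mouth (a point): centre of the funnel's rim, on the tube's axis, 142 mm above the bench: the opening is 76 mm wide and narrows over 11 mm to the tube's bore of 60 mm
- tube_foot (a point): point on the channel's floor (the bed, 12 mm above the bench) under the tube, on its axis. A choke dropped into the tube falls to the bed, the next one rests on it; the window between bed and tube block is 45 mm high
- nest (a point): centre of the nest on the bed (12 mm above the bench), 70 mm in front of the tube's axis; end stop 30 mm high right in front of it, rails 12 mm high at its sides; open above
- feed_slide (a joint): travel of the feed slide along the feeder's x, m: 0 = fully back (tube foot free), 0.075 = fully forward (pushed choke in the nest). It is a steel bar 58 mm wide and 41 mm high, which carries the upper choke while it is forward; it starts back, stays where it is left and takes 2 to 8 N to move
- slide_knob (a point): centre of the slide's upright round black knob, at the height to grip it, 90 mm above the bench: knob 25 mm across, from 15 mm below to 18 mm above this point; the slide's top is 37 mm below it. It lies 167 mm behind the tube's axis when the slide is back, 92 mm when it is forward
- grease_tin: squat white lidded tin, 62 mm across, 36 mm high, standing on the case's lid, origin at the centre of its underside: not part of the job, leave it
- meter: hand-held meter 165 x 82 x 43 mm lying on the bench, origin at the centre of its underside: leave it
- amber_driver: screwdriver with an amber handle, 218 mm long, lying on the bench near its front edge, origin at the middle of its length: leave it

How it is judged:
By the outcome, as a careful person would: the job done as asked, in the order asked, and still so for the second after the job is handed in, with the robot touching nothing.
It also fails if it takes over 61 s, if anything falls off the work surface, if the arm or the gripper's body presses on something with over 40 N, if the wrist force passes 120 N, or if a joint passes its speed limit or range.

### The arm

A 6-joint arm with a two-finger parallel gripper is mounted at the origin on a cart in front of the work surface, level with it; the furniture and walls round the work are solid. World frame = base frame: x ahead of the robot, y to its left, z up, the work surface at z = 0. Lengths are in m, angles in rad, forces in N, time in s.
With the tool pointing down it reaches from about 0.35 to 0.975 m from the base axis. Payload 4.9 kg.
Tool frame: the origin (TCP) lies at the very end of the fingers, on their centre line; the grasp point (between the pads) lies 19 mm behind it (ctrl.grasp_offset is the distance from the TCP to the grasp point, in m); z points along the fingers, y is the line along which they close (so a half turn about z gives the same grasp; the last joint's range is limited). The gripper opens to 85 mm and grips with 20 to 120 N. Pads are 22 mm wide; open, the fingers measure 114 mm over their backs; the gripper's body (76 mm by 85 mm) begins 54 mm behind the grasp point. The pads swing forward as they close: fully open they stand 13 mm farther back than shut.
Start: joints at [0.986, 0.053, 1.613, -0, 1.476, -0.119], TCP at [0.281, 0.558, 0.231] pointing down, gripper open.
Joint ranges: [-3.01, 3.01], [-1.01, 2.22], [0.06, 2.58], [-1.02, 4.17], [0.09, 2.62], [-3.14, 3.14]. Speed limits (rad/s): [2.57, 2.57, 3.14, 3.14, 3.14, 3.14].

### API

Orientations are given as a rotation vector (axis times angle).
In Python, from station import ctrl, optics gives the robot as it stands.
- The arm moves only by the shell command python3 -m handwheel 'ROWS' [OPENING] [FORCE]. ROWS is JSON, a list of rows, each an object of numbers: "tx", "ty", "tz": the shift along the tool's x, y, z in mm; "roll": the turn about the tool's z in rad. A call has 1 to 12 rows; each row shifts and turns the commanded pose from where the row before left it, along the tool's axes as they then stand; what a row does not reach is not made up. A row lasts 1/12 s, in which the tool goes at most 41.7 mm and 7.16 degrees, less where a joint would pass 70% of its speed; a pose out of reach is approached as far as the arm can. A call with a gripper value outside its range is refused whole. OPENING is the finger opening in mm, from 0 to 85.4, set as the call begins (- or left out, the last holds). The fingers move at their own pace and stop on an object; FORCE is the grip in N (left out, the last holds). Time passes only in rows, so rows that do not move let the fingers close. It gives the time, the measured TCP pose, the force, the opening and the grip force at its end, in the units of the state.
- ctrl.get_obs(): the state, without advancing time (a new reading comes with each control period).
- optics.get_image(name): name is "side" or "top" or "wrist"; returns (picture, depth): 420x560x3 uint8, red, green, blue; 420x560 float32, m along the optical axis (not along the pixel's ray), 0 where there is no reading.
- optics.camera_params(name): a dict with "mtx" (3x3 intrinsics, pixels), "extrinsics" (4x4, takes a point from camera to world coordinates); the wrist camera has in their place "tool_from_camera" (4x4, takes a point from camera to tool coordinates, whose origin is the TCP and whose axes are the flange's). Camera axes: x right, y down, z forward; pixel columns grow to the right and rows downward; lengths in m; the calibration is good to about 2 mm. A picture is of the moment at which its call begins: read the wrist's pose just before it. camera_params takes no time and is no camera call.
- ctrl.finish_job(): hands the job in; it is judged then, once.
The state is a dict: "t": time; "q": joint angles; "dq": joint speeds; "effort": joint torques, N m; "tool_pos": TCP position; "tool_rot": TCP orientation; "contact_force": force on the tool from outside, world axes, zero at the start; "wrist_torque": the same for the moment, N m; "opening": finger opening in m; "grip_force": force on a finger pad.
Only numpy, scipy, OpenCV 4.12 (cv2) and the standard library are available. Lean on these libraries where they do the work, as an engineer would, in place of code of your own. Each camera call takes 0.05 s, during which the arm holds its last target. There are 200 camera calls.

## Working session

There is one attempt and no reset: what is moved stays moved. The work goes in short steps, Python scripts to look and compute and a shell command to move; the robot and the scene stay as the last step left them, time stands still between calls to the robot, and variables do not carry over. Pictures are saved under pics/ and viewed, at most 12 in all, crops included, and the job is handed in when it is done.

```bash
mkdir -p pics; ls; python3 - <<'E'
from station import ctrl, optics
import cv2,numpy as np
for n in ("top","side"):
    p,d=optics.get_image(n); cv2.imwrite(f"pics/{n}0.png",p[:,:,::-1]); np.save(f"pics/{n}0.npy",d)
    c=optics.camera_params(n); print(n,np.round(c["mtx"],1).tolist(),np.round(c["extrinsics"],3).tolist())
print(optics.camera_params("wrist"))
print(ctrl.get_obs(),ctrl.grasp_offset)
E
```

```text
pics
top [[432.2, 0.0, 285.3], [0.0, 432.2, 211.6], [0.0, 0.0, 1.0]] [[0.009, -0.981, 0.192, 0.211], [-1.0, -0.007, 0.009, -0.039], [-0.007, -0.192, -0.981, 1.317], [0.0, 0.0, 0.0, 1.0]]
side [[378.9, 0.0, 278.6], [0.0, 378.9, 206.1], [0.0, 0.0, 1.0]] [[0.84, -0.274, 0.469, -0.082], [-0.543, -0.45, 0.709, -0.82], [0.017, -0.85, -0.526, 0.723], [0.0, 0.0, 0.0, 1.0]]
{'mtx': array([[345.9655425 ,   0.        , 278.57264806],
       [  0.        , 345.9655425 , 202.90363382],
       [  0.        ,   0.        ,   1.        ]]), 'tool_from_camera': array([[-8.46614216e-04, -9.61177062e-01, -2.75931039e-01,
         7.04383067e-02],
       [ 9.99999640e-01, -8.29997572e-04, -1.76998150e-04,
        -4.72084885e-04],
       [-5.88955302e-05, -2.75931089e-01,  9.61177419e-01,
        -1.42014223e-01],
       [ 0.00000000e+00,  0.00000000e+00,  0.00000000e+00,
         1.00000000e+00]])}
{'t': 0.1, 'q': array([ 9.86060827e-01,  5.32942375e-02,  1.61416747e+00,  1.05835165e-05,
        1.47597415e+00, -1.19026218e-01]), 'dq': array([ 0.00149315, -0.00022718, -0.00398937, -0.00016426,  0.00176251,
        0.00081619]), 'effort': array([ 5.80324395e-04, -3.94903064e+01, -3.71361423e+01, -1.23766440e-04,
        3.95740033e-03,  9.43519098e-06]), 'tool_pos': array([0.28036041, 0.55796296, 0.2301774 ]), 'tool_rot': array([-7.24793936e-01, -3.05617693e+00,  2.71163188e-03]), 'contact_force': array([ 0.02081984, -0.45827231, -0.7162115 ]), 'wrist_torque': array([-0.02194048, -0.01097456,  0.0327496 ]), 'grip_force': 0.0, 'opening': 0.08597201543305477} 0.0187
```

View pics/top0.png

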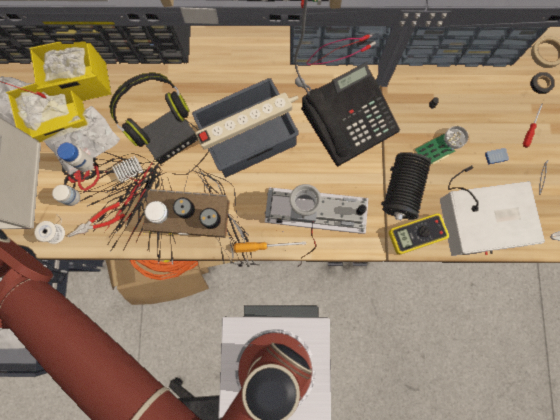

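View pics/side0.png

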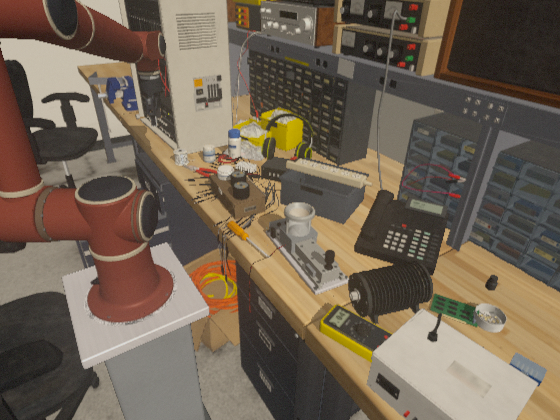

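The top view shows the tin at (156,211), the chokes at (184,207) and (209,217), the funnel at (305,200) and the knob at (361,210). The feeder's front points left, towards +y. Next I'll get coarse 3D positions from depth.

```bash
cat > h.py <<'E'
import numpy as np, cv2
from scipy.spatial.transform import Rotation as R
from station import ctrl, optics
def cam(n):
    """intrinsics, camera-to-world; for wrist from present pose"""
    c=optics.camera_params(n)
    if n!="wrist": return c["mtx"],c["extrinsics"]
    o=ctrl.get_obs(); T=np.eye(4); T[:3,:3]=R.from_rotvec(o["tool_rot"]).as_matrix(); T[:3,3]=o["tool_pos"]
    return c["mtx"],T@c["tool_from_camera"]
def cloud(d,K,E):
    v,u=np.indices(d.shape); P=np.stack([(u-K[0,2])/K[0,0]*d,(v-K[1,2])/K[1,1]*d,d],-1)
    W=P@E[:3,:3].T+E[:3,3]; W[d==0]=np.nan; return W
def ray(u,v,K,E):
    r=E[:3,:3]@np.linalg.inv(K)@np.array([u,v,1.]); return E[:3,3],r/np.linalg.norm(r)
def at_z(u,v,z,K,E):
    o,r=ray(u,v,K,E); return o+r*(z-o[2])/r[2]
def tri(obs):
    A=np.zeros((3,3));b=np.zeros(3)
    for o,r in obs: M=np.eye(3)-np.outer(r,r);A+=M;b+=M@o
    p=np.linalg.solve(A,b); return p,[np.linalg.norm(np.cross(p-o,r)) for o,r in obs]
def snap(n,name,crop=None,f=1):
    K,E=cam(n); p,d=optics.get_image(n); np.savez(f"pics/{name}.npz",p=p,d=d,K=K,E=E)
    cv2.imwrite(f"pics/{name}.png",p[:,:,::-1]); return p,d,K,E
E
python3 - <<'E'
from h import *
d=np.load("pics/top0.npy");K,E=cam("top");W=cloud(d,K,E)
for n,u,v in [("tin",156,211),("c1",184,207),("c2",209,217),("funnel rim",291,200),("rim r",319,200),("rim t",305,186),("rim b",305,214),("knob",361,210),("lid",225,203),("meter",418,235),("feedend L",268,207),("feedend R",366,215)]:
    print(n,np.round(np.nanmedian(W[v-1:v+2,u-1:u+2].reshape(-1,3),0),3))
p=cv2.imread("pics/top0.png")[160:260,130:390]
cv2.imwrite("pics/topc.png",cv2.resize(p,None,fx=3,fy=3,interpolation=cv2.INTER_CUBIC))
E
```

```text
tin [0.448 0.344 0.101]
c1 [0.459 0.262 0.107]
c2 [0.43  0.189 0.109]
funnel rim [ 0.474 -0.044  0.143]
rim r [ 0.474 -0.122  0.142]
rim t [ 0.514 -0.083  0.142]
rim b [ 0.435 -0.083  0.141]
knob [ 0.454 -0.244  0.105]
lid [0.481 0.152 0.065]
meter [ 0.394 -0.424  0.031]
feedend L [0.474 0.025 0.042]
feedend R [ 0.458 -0.275  0.01 ]
```

View pics/topc.png

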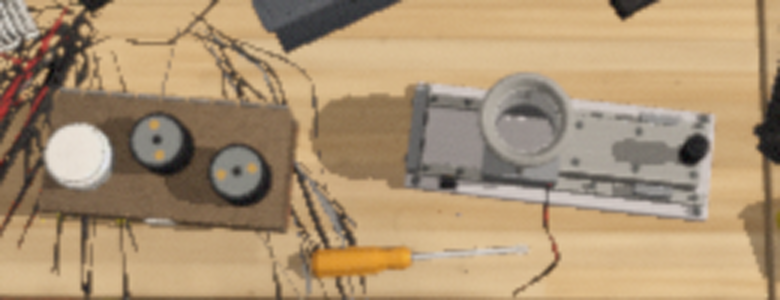

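The enlarged crop shows the case turned about 4° and the feeder about 6°. Positions in the crop are tin (78,155), chokes (161,143) and (239,175), funnel (526,118), and knob (694,150). I'll move the wrist camera over the chokes, with the tool's y axis about 5° off world x, which suits all the grasps.

```bash
python3 -m handwheel '[{"tx":-30.5,"ty":-24,"tz":-6},{"tx":-30.5,"ty":-24,"tz":-6},{"tx":-30.5,"ty":-24,"tz":-6},{"tx":-30.5,"ty":-24,"tz":-6},{"tx":-30.5,"ty":-24,"tz":-6},{"tx":-30.5,"ty":-24,"tz":-6},{"tx":-30.5,"ty":-24,"tz":-6},{"tx":-30.5,"ty":-24,"tz":-6},{"tx":-30.5,"ty":-24,"tz":-6},{"tx":-30.5,"ty":-24,"tz":-6}]' 85
python3 -m handwheel '[{"roll":0.12},{"roll":0.12},{"roll":0.12},{"roll":0.12},{"roll":0.12},{"roll":0.12},{"roll":0.12},{"roll":0.12},{"roll":0.12},{"roll":0.12},{},{}]'
python3 - <<'E'
from h import *
snap("wrist","w1")
o=ctrl.get_obs();print(np.round(R.from_rotvec(o["tool_rot"]).as_matrix(),3),o["q"])
E
```

```text
[[-0.893  0.449 -0.001]
 [ 0.449  0.893 -0.001]
 [ 0.    -0.002 -1.   ]] [ 9.85958543e-01  5.31954172e-02  1.61395478e+00  2.57521284e-06
  1.47598235e+00 -1.18968359e-01]$[0]: bad value
$[0]: bad value
```

View pics/w1.png

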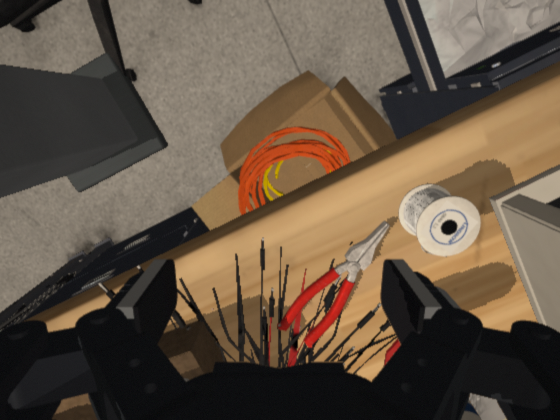

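The moves were refused, so the wrist view shows only the start pose with the pliers and spool. Each row probably needs all four fields.

```bash
python3 -m handwheel '[{"tx":-30.5,"ty":-24,"tz":-6,"roll":0},{"tx":-30.5,"ty":-24,"tz":-6,"roll":0},{"tx":-30.5,"ty":-24,"tz":-6,"roll":0},{"tx":-30.5,"ty":-24,"tz":-6,"roll":0},{"tx":-30.5,"ty":-24,"tz":-6,"roll":0},{"tx":-30.5,"ty":-24,"tz":-6,"roll":0},{"tx":-30.5,"ty":-24,"tz":-6,"roll":0},{"tx":-30.5,"ty":-24,"tz":-6,"roll":0},{"tx":-30.5,"ty":-24,"tz":-6,"roll":0},{"tx":-30.5,"ty":-24,"tz":-6,"roll":0}]' 85
```

```text
t: 0.98
tool_pos: [0.4456, 0.2052, 0.2914]
tool_rot: [0.725, 3.057, 0.0]
contact_force: [1.3, 0.6, -0.4]
opening: 0.0854
grip_force: 0.0
```

```bash
python3 -m handwheel '[{"tx":0,"ty":0,"tz":0,"roll":0.12},{"tx":0,"ty":0,"tz":0,"roll":0.12},{"tx":0,"ty":0,"tz":0,"roll":0.12},{"tx":0,"ty":0,"tz":0,"roll":0.12},{"tx":0,"ty":0,"tz":0,"roll":0.12},{"tx":0,"ty":0,"tz":0,"roll":0.12},{"tx":0,"ty":0,"tz":0,"roll":0.12},{"tx":0,"ty":0,"tz":0,"roll":0.12},{"tx":0,"ty":0,"tz":0,"roll":0.12},{"tx":0,"ty":0,"tz":0,"roll":0.12},{"tx":0,"ty":0,"tz":0,"roll":0},{"tx":0,"ty":0,"tz":0,"roll":0}]'
python3 - <<'E'
from h import *
snap("wrist","w2")
o=ctrl.get_obs();print(np.round(R.from_rotvec(o["tool_rot"]).as_matrix(),3),o["q"])
E
```

```text
t: 1.98
tool_pos: [0.4453, 0.2069, 0.291]
tool_rot: [-2.321, -2.117, 0.001]
contact_force: [-0.6, -0.3, -0.3]
opening: 0.0849
grip_force: 0.0
[[ 0.092  0.996 -0.   ]
 [ 0.996 -0.092 -0.   ]
 [-0.    -0.    -1.   ]] [ 2.83328227e-01 -3.03360227e-01  1.83924672e+00 -3.12274264e-05
  1.60602275e+00  3.75548311e-01]
```

View pics/w2.png

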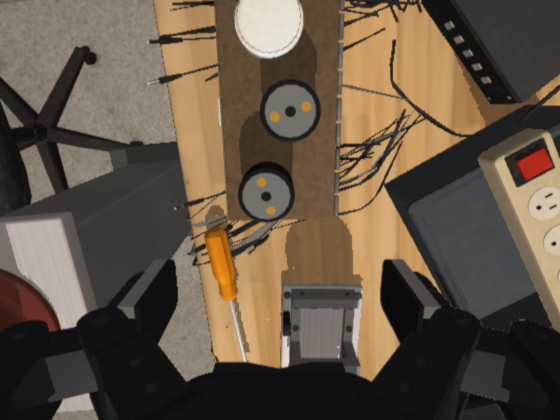

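The wrist view shows the choke centres at (290,111) and (266,196), the tin at (268,20), the feeder nose at (322,320), and the driver at (222,265). I'll triangulate these and fit circles to the depth data.

```bash
cat >> h.py <<'E'
def blob(W,c,r,z0,z1):
    """min enclosing circle of the points at heights z0..z1 near c"""
    m=(np.hypot(W[...,0]-c[0],W[...,1]-c[1])<r)&(W[...,2]>z0)&(W[...,2]<z1); Q=W[m]
    (x,y),rr=cv2.minEnclosingCircle(Q[:,:2].astype(np.float32)); return [round(float(a)*1000,1) for a in (x,y,rr,np.median(Q[:,2]),np.max(Q[:,2]))],len(Q)
E
python3 - <<'E'
from h import *
z=np.load("pics/w2.npz");Kt,Et=cam("top");Ww=cloud(z["d"],z["K"],z["E"]);Wt=cloud(np.load("pics/top0.npy"),Kt,Et)
for n,w,t in [("c1",(290,111),(160,141)),("c2",(266,196),(238.5,171))]:
    p,e=tri([ray(*w,z["K"],z["E"]),ray(t[0]/3+129.7,t[1]/3+159.7,Kt,Et)]); print(n,np.round(p*1000,1),np.round(np.array(e)*1000,1))
for n,c,r,a,b in [("c1",(.459,.262),.04,.1,.115),("c2",(.43,.189),.04,.1,.115),("funnel",(.474,-.083),.06,.137,.15),("knob",(.452,-.245),.025,.095,.115),("tin",(.448,.344),.045,.093,.11)]:
    for k,W in (("w",Ww),("t",Wt)):
        try: print(n,k,blob(W,c,r,a,b))
        except Exception as e: pass
# feeder axis from base rectangle, lid axis
for n,c,r,a,b in (("base",(.46,-.12),.2,.004,.016),("lid",(.45,.26),.15,.058,.072)):
    for k,W in (("w",Ww),("t",Wt)):
        m=(np.hypot(W[...,0]-c[0],W[...,1]-c[1])<r)&(W[...,2]>a)&(W[...,2]<b)
        print(n,k,m.sum(), cv2.minAreaRect((W[m][:,:2]*1000).astype(np.float32)))
E
```

```text
c1 [461.7 268.3  96.1] [0.7 0.7]
c2 [431.4 190.  103.5] [0.9 0.9]
c1 w ([460.7, 269.3, 28.0, 106.2, 109.3], 3000)
c1 t ([461.7, 268.1, 28.3, 107.3, 114.0], 299)
c2 w ([430.6, 191.8, 28.1, 106.2, 108.6], 2469)
c2 t ([430.9, 190.6, 28.4, 107.3, 113.7], 295)
funnel t ([477.8, -83.2, 45.4, 141.2, 148.1], 327)
knob t ([460.8, -247.3, 12.8, 105.7, 112.3], 62)
tin w ([448.8, 349.0, 28.3, 100.0, 102.5], 2822)
tin t ([449.1, 347.8, 30.7, 100.8, 107.0], 314)
base w 3542 ((437.15380859375, -26.471290588378906), (142.11135864257812, 206.35455322265625), 79.9622573852539)
base t 1913 ((490.3690185546875, -118.19535827636719), (336.45147705078125, 395.36138916015625), 0.5883580446243286)
lid w 17258 ((450.1354064941406, 261.79412841796875), (221.21815490722656, 128.10433959960938), 85.69699096679688)
lid t 2218 ((451.8936767578125, 269.5181884765625), (238.6088104248047, 128.7571258544922), 85.74369812011719)
  return _methods._mean(a, axis=axis, dtype=dtype,
  ret = ret.dtype.type(ret / rcount)
```

```bash
python3 -m handwheel '[{"tx":-4.3,"ty":-3.3,"tz":30,"roll":0},{"tx":-4.3,"ty":-3.2,"tz":30,"roll":0},{"tx":-4.3,"ty":-3.2,"tz":30,"roll":0},{"tx":-4.3,"ty":-3.3,"tz":30,"roll":0},{"tx":0,"ty":0,"tz":30,"roll":0},{"tx":0,"ty":0,"tz":25,"roll":0},{"tx":0,"ty":0,"tz":14,"roll":0},{"tx":0,"ty":0,"tz":10,"roll":0},{"tx":0,"ty":0,"tz":10,"roll":0},{"tx":0,"ty":0,"tz":0,"roll":0},{"tx":0,"ty":0,"tz":0,"roll":0}]'
python3 -m handwheel '[{"tx":0,"ty":0,"tz":0,"roll":0},{"tx":0,"ty":0,"tz":0,"roll":0},{"tx":0,"ty":0,"tz":0,"roll":0},{"tx":0,"ty":0,"tz":0,"roll":0},{"tx":0,"ty":0,"tz":0,"roll":0},{"tx":0,"ty":0,"tz":0,"roll":0},{"tx":0,"ty":0,"tz":0,"roll":0},{"tx":0,"ty":0,"tz":0,"roll":0}]' 40 35
```

```text
t: 2.95
tool_pos: [0.4311, 0.1912, 0.0826]
tool_rot: [2.324, 2.114, 0.0]
contact_force: [0.5, -1.2, -0.6]
opening: 0.0852
grip_force: 0.0
t: 3.62
tool_pos: [0.432, 0.1914, 0.0839]
tool_rot: [2.323, 2.113, 0.004]
contact_force: [-0.2, 0.1, 6.0]
opening: 0.0551
grip_force: 37.6
```

```bash
python3 -m handwheel '[{"tx":0,"ty":0,"tz":-10,"roll":0},{"tx":0,"ty":0,"tz":-30,"roll":0},{"tx":0,"ty":0,"tz":-35,"roll":0},{"tx":0,"ty":0,"tz":-35,"roll":0},{"tx":-33.6,"ty":8.8,"tz":0,"roll":0},{"tx":-33.6,"ty":8.8,"tz":0,"roll":0},{"tx":-33.6,"ty":8.8,"tz":0,"roll":0},{"tx":-33.6,"ty":8.8,"tz":0,"roll":0},{"tx":-33.6,"ty":8.8,"tz":0,"roll":0},{"tx":-33.6,"ty":8.8,"tz":0,"roll":0},{"tx":-33.6,"ty":8.8,"tz":0,"roll":0},{"tx":-33.6,"ty":8.8,"tz":0,"roll":0}]'
python3 -m handwheel '[{"tx":0,"ty":0,"tz":0,"roll":0},{"tx":0,"ty":0,"tz":0,"roll":0}]'
python3 - <<'E'
from h import *
W=[]
p,d,K,E=snap("wrist","w3"); p2,d2,K2,E2=snap("side","s3"); p3,d3,K3,E3=snap("top","t3")
a=cv2.resize(p2[160:300,230:390],(640,560)); cv2.imwrite("pics/s3c.png",a[:,:,::-1])
for n,W in (("w",cloud(d,K,E)),("s",cloud(d2,K2,E2))):
  for z0,z1 in ((.137,.146),(.185,.20)):
    try: print(n,blob(W,(.478,-.083),.06,z0,z1))
    except Exception as e: print(n,'-')
E
```

```text
t: 4.62
tool_pos: [0.4749, -0.0848, 0.1923]
tool_rot: [-2.324, -2.113, 0.0]
contact_force: [1.0, 0.2, -1.4]
opening: 0.0545
grip_force: 37.7
t: 4.78
tool_pos: [0.4751, -0.0845, 0.1922]
tool_rot: [-2.327, -2.109, 0.001]
contact_force: [0.3, 0.1, -1.5]
opening: 0.0545
grip_force: 37.7
w ([476.5, -82.3, 45.0, 140.2, 143.4], 4422)
w ([475.6, -74.0, 33.8, 193.3, 200.0], 1027)
s ([475.0, -84.9, 44.6, 139.5, 143.0], 134)
s ([474.1, -88.5, 34.2, 193.1, 199.9], 90)
```

View pics/w3.png

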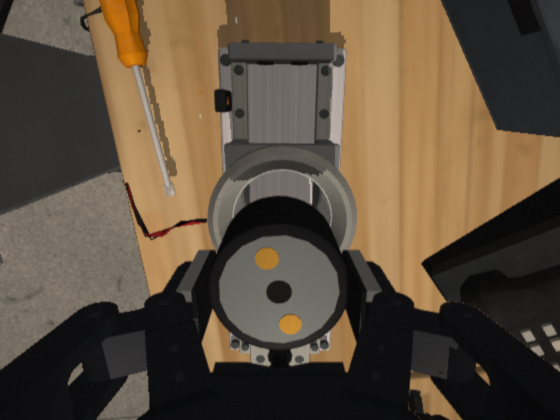

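View pics/s3c.png

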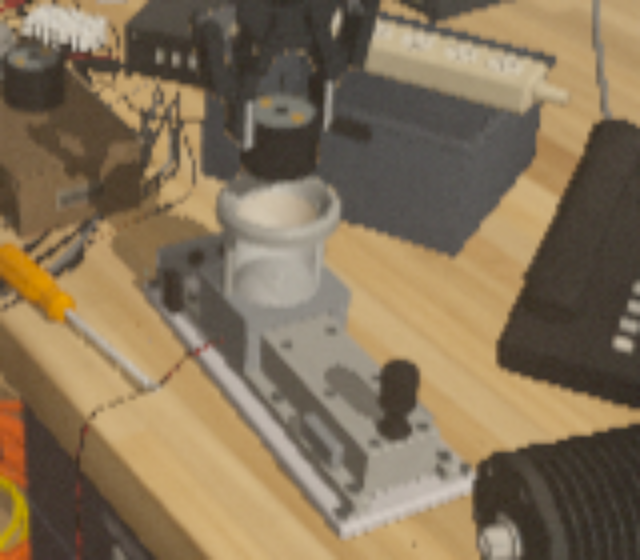

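The wrist view shows the held choke level with its hole at (280,291), above the funnel ring centred near (283,213). The side crop shows it hanging straight over the funnel. I'll measure the offset between choke and funnel in the wrist frame.

```bash
python3 - <<'E'
from h import *
z=np.load("pics/w3.npz");W=cloud(z["d"],z["K"],z["E"])
m=(np.hypot(W[...,0]-.475,W[...,1]+.084)<.026);print(np.nanpercentile(W[m][:,2],[10,50,90]))
zt=np.nanmedian(W[281:301,295:305,2]);print(zt,W[245,262],W[335,285])
print(blob(W,(.475,-.084),.031,zt-.004,zt+.004), at_z(280,291,zt,z["K"],z["E"]))
E
```

```text
[0.21376325 0.21552925 0.28159275]
0.2145601648659186 [ 0.47020368 -0.06498733  0.21428991] [ 0.47505247 -0.10500302  0.21420053]
([475.1, -82.8, 30.6, 214.4, 218.6], 14860) [ 0.47501861 -0.08468569  0.21456016]
```

```bash
python3 -m handwheel '[{"tx":1.6,"ty":1.4,"tz":10,"roll":0},{"tx":0,"ty":0,"tz":12,"roll":0},{"tx":0,"ty":0,"tz":6,"roll":0},{"tx":0,"ty":0,"tz":6,"roll":0},{"tx":0,"ty":0,"tz":6,"roll":0},{"tx":0,"ty":0,"tz":6,"roll":0},{"tx":0,"ty":0,"tz":0,"roll":0},{"tx":0,"ty":0,"tz":0,"roll":0}]'
```

```text
t: 5.6
tool_pos: [0.4767, -0.0816, 0.1458]
tool_rot: [-2.324, -2.113, 0.001]
contact_force: [0.6, -0.2, -1.6]
opening: 0.0544
grip_force: 37.7
```

```bash
python3 -m handwheel '[{"tx":0,"ty":0,"tz":0,"roll":0},{"tx":0,"ty":0,"tz":0,"roll":0},{"tx":0,"ty":0,"tz":0,"roll":0},{"tx":0,"ty":0,"tz":0,"roll":0},{"tx":0,"ty":0,"tz":0,"roll":0},{"tx":0,"ty":0,"tz":-15,"roll":0},{"tx":0,"ty":0,"tz":-25,"roll":0},{"tx":0,"ty":0,"tz":-25,"roll":0},{"tx":0,"ty":0,"tz":0,"roll":0}]' 85
python3 - <<'E'
from h import *
p,d,K,E=snap("wrist","w4");W=cloud(d,K,E)
z=W[...,2];m=np.hypot(W[...,0]-.4767,W[...,1]+.082)<.026
print(np.nanpercentile(z[m],[5,25,50,75,95])); s=optics.get_image("side")[0]; cv2.imwrite("pics/s4c.png",cv2.resize(s[160:300,230:390],(640,560))[:,:,::-1]); print(blob(W,(.477,-.083),.06,.137,.147))
E
```

```text
t: 6.35
tool_pos: [0.4798, -0.0826, 0.2175]
tool_rot: [2.318, 2.108, 0.008]
contact_force: [1.3, -0.4, 1.0]
opening: 0.0855
grip_force: 0.0
[0.05337906 0.29322529 0.29945215 0.30473703 0.31267132]
([476.6, -82.3, 45.0, 140.1, 143.7], 5305)
```

View pics/s4c.png

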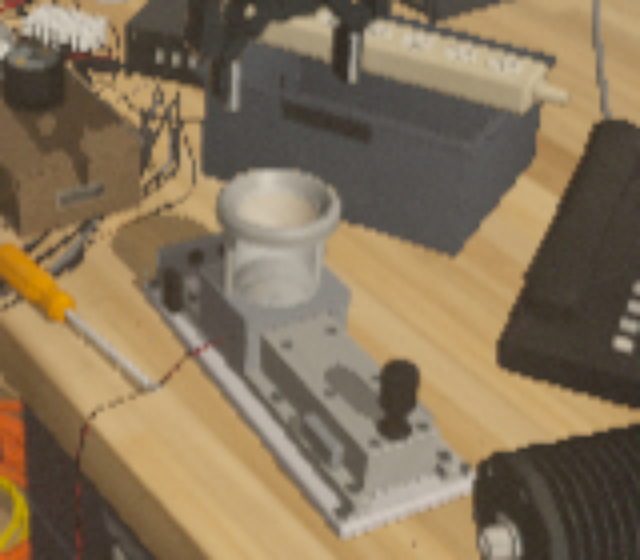

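The side crop shows the funnel empty, and depth reads a surface at 53 mm, so choke 1 sits at the tube foot. Now the second choke.

```bash
python3 -m handwheel '[{"tx":38.7,"ty":-5.3,"tz":0,"roll":0},{"tx":38.7,"ty":-5.3,"tz":0,"roll":0},{"tx":38.7,"ty":-5.3,"tz":0,"roll":0},{"tx":38.7,"ty":-5.3,"tz":0,"roll":0},{"tx":38.7,"ty":-5.3,"tz":0,"roll":0},{"tx":38.7,"ty":-5.3,"tz":0,"roll":0},{"tx":38.7,"ty":-5.3,"tz":0,"roll":0},{"tx":38.7,"ty":-5.3,"tz":0,"roll":0},{"tx":38.7,"ty":-5.3,"tz":0,"roll":0},{"tx":0,"ty":0,"tz":0,"roll":0},{"tx":0,"ty":0,"tz":0,"roll":0},{"tx":0,"ty":0,"tz":0,"roll":0}]'
python3 - <<'E'
from h import *
p,d,K,E=snap("wrist","w5");W=cloud(d,K,E)
print(blob(W,(.461,.269),.04,.1,.115),blob(W,(.449,.348),.045,.095,.115)); o=ctrl.get_obs();print(o["tool_pos"],R.from_rotvec(o["tool_rot"]).as_matrix()[:,0])
E
```

```text
t: 7.45
tool_pos: [0.4618, 0.2692, 0.2097]
tool_rot: [-2.323, -2.114, 0.004]
contact_force: [0.4, 0.2, -0.0]
opening: 0.085
grip_force: 0.0
([460.7, 269.4, 28.1, 106.2, 108.7], 4313) ([448.9, 349.5, 28.2, 100.1, 102.9], 5191)
[0.46211075 0.26867165 0.21008642] [ 0.09553914  0.99542483 -0.00129673]
```

Well aligned over the choke at (460.7, 269.4). Descend 127 mm and grip.

```bash
python3 -m handwheel '[{"tx":0,"ty":-1,"tz":30,"roll":0},{"tx":0,"ty":0,"tz":30,"roll":0},{"tx":0,"ty":0,"tz":25,"roll":0},{"tx":0,"ty":0,"tz":15,"roll":0},{"tx":0,"ty":0,"tz":15,"roll":0},{"tx":0,"ty":0,"tz":12,"roll":0},{"tx":0,"ty":0,"tz":0,"roll":0},{"tx":0,"ty":0,"tz":0,"roll":0}]'
python3 -m handwheel '[{"tx":0,"ty":0,"tz":0,"roll":0},{"tx":0,"ty":0,"tz":0,"roll":0},{"tx":0,"ty":0,"tz":0,"roll":0},{"tx":0,"ty":0,"tz":0,"roll":0},{"tx":0,"ty":0,"tz":0,"roll":0},{"tx":0,"ty":0,"tz":0,"roll":0},{"tx":0,"ty":0,"tz":0,"roll":0},{"tx":0,"ty":0,"tz":0,"roll":0}]' 40 35
```

```text
t: 8.17
tool_pos: [0.4614, 0.2687, 0.0838]
tool_rot: [-2.326, -2.112, 0.002]
contact_force: [-0.8, -0.2, 0.9]
opening: 0.0849
grip_force: 0.0
t: 8.83
tool_pos: [0.4628, 0.2701, 0.0862]
tool_rot: [2.323, 2.113, 0.005]
contact_force: [0.1, -0.9, 6.1]
opening: 0.0546
grip_force: 37.7
```

```bash
python3 -m handwheel '[{"tx":0,"ty":0,"tz":-10,"roll":0},{"tx":0,"ty":0,"tz":-30,"roll":0},{"tx":0,"ty":0,"tz":-35,"roll":0},{"tx":0,"ty":0,"tz":-33,"roll":0},{"tx":-20,"ty":2.5,"tz":0,"roll":0}]'
python3 -m handwheel '[{"tx":-36.5,"ty":5,"tz":0,"roll":0},{"tx":-36.5,"ty":5,"tz":0,"roll":0},{"tx":-36.5,"ty":5,"tz":0,"roll":0},{"tx":-36.5,"ty":5,"tz":0,"roll":0},{"tx":-36.5,"ty":5,"tz":0,"roll":0},{"tx":-36.5,"ty":5,"tz":0,"roll":0},{"tx":-36.5,"ty":5,"tz":0,"roll":0},{"tx":-36.5,"ty":5,"tz":0,"roll":0},{"tx":-36.7,"ty":5,"tz":0,"roll":0},{"tx":0,"ty":0,"tz":0,"roll":0},{"tx":0,"ty":0,"tz":0,"roll":0},{"tx":0,"ty":0,"tz":0,"roll":0}]'
python3 - <<'E'
from h import *
p,d,K,E=snap("wrist","w6");W=cloud(d,K,E)
o=ctrl.get_obs();print(o["tool_pos"])
zt=np.nanmedian(W[281:301,295:305,2])
print(zt,blob(W,(.4767,-.083),.031,zt-.004,zt+.004),blob(W,(.477,-.083),.06,.137,.147))
for b in ((.4767,-.065),(.4767,-.1)):
    m=np.hypot(W[...,0]-b[0],W[...,1]-b[1])<.006; print(np.nanmedian(W[m][:,2]))
E
```

```text
t: 9.25
tool_pos: [0.4655, 0.2527, 0.2011]
tool_rot: [2.319, 2.115, 0.021]
contact_force: [1.2, 0.3, -0.2]
opening: 0.0546
grip_force: 37.7
t: 10.25
tool_pos: [0.4753, -0.0816, 0.192]
tool_rot: [-2.324, -2.112, 0.0]
contact_force: [0.6, -0.9, -1.3]
opening: 0.0544
grip_force: 37.7
[ 0.47541617 -0.08107853  0.19203411]
0.21212445482074657 ([476.3, -81.5, 31.0, 212.1, 216.1], 14335) ([476.6, -82.4, 45.0, 140.2, 143.4], 4289)
0.21266710456840654
0.21218158875520113
```

```bash
python3 -m handwheel '[{"tx":-1,"ty":1.4,"tz":9,"roll":0},{"tx":0,"ty":0,"tz":12,"roll":0},{"tx":0,"ty":0,"tz":6,"roll":0},{"tx":0,"ty":0,"tz":6,"roll":0},{"tx":0,"ty":0,"tz":6,"roll":0},{"tx":0,"ty":0,"tz":6,"roll":0},{"tx":0,"ty":0,"tz":0,"roll":0},{"tx":0,"ty":0,"tz":0,"roll":0}]'
```

```text
t: 10.97
tool_pos: [0.4768, -0.083, 0.1468]
tool_rot: [-2.324, -2.113, 0.001]
contact_force: [0.2, 0.8, -1.2]
opening: 0.0543
grip_force: 37.7
```

```bash
python3 -m handwheel '[{"tx":0,"ty":0,"tz":0,"roll":0},{"tx":0,"ty":0,"tz":0,"roll":0},{"tx":0,"ty":0,"tz":0,"roll":0},{"tx":0,"ty":0,"tz":0,"roll":0},{"tx":0,"ty":0,"tz":0,"roll":0},{"tx":0,"ty":0,"tz":-20,"roll":0},{"tx":0,"ty":0,"tz":-30,"roll":0},{"tx":0,"ty":0,"tz":-30,"roll":0},{"tx":0,"ty":0,"tz":-20,"roll":0}]' 85
python3 -m handwheel '[{"tx":-30,"ty":0,"tz":0,"roll":0},{"tx":-30,"ty":0,"tz":0,"roll":0},{"tx":-35,"ty":0,"tz":0,"roll":0},{"tx":-35,"ty":0,"tz":0,"roll":0},{"tx":-35,"ty":0,"tz":0,"roll":0},{"tx":0,"ty":0,"tz":0,"roll":0},{"tx":0,"ty":0,"tz":0,"roll":0},{"tx":0,"ty":0,"tz":0,"roll":0}]'
python3 - <<'E'
from h import *
p,d,K,E=snap("wrist","w7");W=cloud(d,K,E)
o=ctrl.get_obs();print(o["tool_pos"],R.from_rotvec(o["tool_rot"]).as_matrix()[:,0])
for W,n in ((W,"w"),(cloud(optics.get_image("top")[1],*cam("top")),"t")):
    m=np.hypot(W[...,0]-.4767,W[...,1]+.083)<.025; print(n,np.nanpercentile(W[m][:,2],[5,25,50,75,95]))
    print(blob(W,(.4608,-.2473),.025,.09,.115),blob(W,(.477,-.083),.06,.137,.147))
E
```

```text
t: 11.72
tool_pos: [0.4778, -0.0834, 0.2506]
tool_rot: [2.322, 2.111, 0.003]
contact_force: [0.3, 0.0, -0.1]
opening: 0.0847
grip_force: 0.0
t: 12.38
tool_pos: [0.4613, -0.2471, 0.2472]
tool_rot: [-2.324, -2.113, -0.001]
contact_force: [-0.1, 0.4, -0.3]
opening: 0.0851
grip_force: 0.0
[ 0.46150115 -0.24658159  0.24727611] [9.41388793e-02 9.95558979e-01 4.37370750e-04]
w [0.09474855 0.09524619 0.09569937 0.09639495 0.09668812]
([458.9, -247.1, 12.6, 105.1, 107.9], 696) ([473.5, -113.4, 32.1, 140.0, 143.7], 1434)
t [0.09279456 0.09521882 0.09675099 0.09856214 0.10094368]
  return _methods._mean(a, axis=axis, dtype=dtype,
  ret = ret.dtype.type(ret / rcount)
Traceback (most recent call last):
  File "h.py", line 27, in blob
    (x,y),rr=cv2.minEnclosingCircle(Q[:,:2].astype(np.float32)); return [round(float(a)*1000,1) for a in (x,y,rr,np.median(Q[:,2]),np.max(Q[:,2]))],len(Q)
                                                                                                                                   ~~~~~~^^^^^^^^
ValueError: zero-size array to reduction operation maximum which has no identity
```

View pics/w7.png

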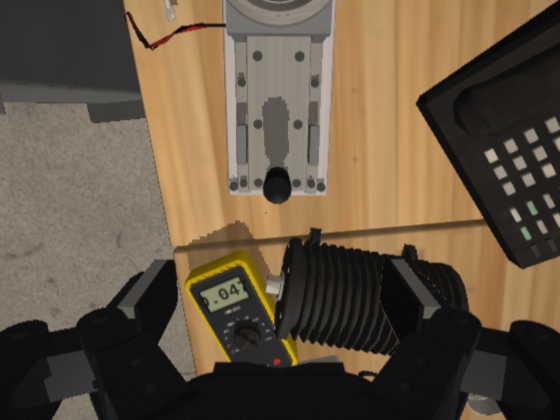

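The wrist view shows the knob top at (277,184) and the feeder rear at (278,190), with the coil and meter beyond the gripper's path. The second choke's top reads 96 mm in the tube, so the stack is right. Before descending I'll check the coil's clearance.

```bash
python3 - <<'E'
from h import *
z=np.load("pics/w7.npz");W=cloud(z["d"],z["K"],z["E"])
W=W[:330]
for z0 in (.06,.14):
    m=(W[...,2]>z0)&(W[...,2]<.21)&(W[...,1]<-.2)&(np.hypot(W[...,0]-.46,W[...,1]+.247)>.02)&(abs(W[...,0]-.46)<.09)
    Q=W[m]; print(z0,len(Q), np.round(Q[np.argsort(-Q[:,1])][:3],3) if len(Q) else '')
E
python3 -m handwheel '[{"tx":0,"ty":-1.5,"tz":35,"roll":0},{"tx":0,"ty":0,"tz":35,"roll":0},{"tx":0,"ty":0,"tz":35,"roll":0},{"tx":0,"ty":0,"tz":0,"roll":0},{"tx":0,"ty":0,"tz":0,"roll":0}]' 60
```

```text
0.06 7660 [[ 0.47  -0.314  0.063]
 [ 0.47  -0.314  0.06 ]
 [ 0.472 -0.315  0.065]]
0.14 0 
t: 12.9
tool_pos: [0.4589, -0.2453, 0.1406]
tool_rot: [-2.319, -2.112, 0.001]
contact_force: [0.9, -0.1, 0.6]
opening: 0.0604
grip_force: 0.0
```

```bash
python3 -m handwheel '[{"tx":0,"ty":0,"tz":20,"roll":0},{"tx":0,"ty":0,"tz":20,"roll":0},{"tx":0,"ty":0,"tz":15,"roll":0},{"tx":0,"ty":0,"tz":10,"roll":0},{"tx":0,"ty":0,"tz":0,"roll":0},{"tx":0,"ty":0,"tz":0,"roll":0}]'
python3 -m handwheel '[{"tx":0,"ty":0,"tz":0,"roll":0},{"tx":0,"ty":0,"tz":0,"roll":0},{"tx":0,"ty":0,"tz":0,"roll":0},{"tx":0,"ty":0,"tz":0,"roll":0},{"tx":0,"ty":0,"tz":0,"roll":0},{"tx":0,"ty":0,"tz":0,"roll":0},{"tx":0,"ty":0,"tz":0,"roll":0},{"tx":0,"ty":0,"tz":0,"roll":0}]' 10 50
```

```text
t: 13.4
tool_pos: [0.461, -0.2477, 0.0791]
tool_rot: [2.322, 2.112, 0.001]
contact_force: [0.4, -0.2, 0.2]
opening: 0.0601
grip_force: 0.0
t: 14.07
tool_pos: [0.4597, -0.2478, 0.0791]
tool_rot: [-2.324, -2.114, 0.002]
contact_force: [-4.5, 0.5, 7.5]
opening: 0.0233
grip_force: 49.2
```

Knob gripped. Push forward slowly, 72 mm first.

```bash
python3 -m handwheel '[{"tx":4,"ty":0,"tz":0,"roll":0},{"tx":6,"ty":0.1,"tz":0,"roll":0},{"tx":7,"ty":0.1,"tz":0,"roll":0},{"tx":7,"ty":0,"tz":0,"roll":0},{"tx":7,"ty":0.1,"tz":0,"roll":0},{"tx":7,"ty":0.1,"tz":0,"roll":0},{"tx":7,"ty":0,"tz":0,"roll":0},{"tx":7,"ty":0.1,"tz":0,"roll":0},{"tx":7,"ty":0.1,"tz":0,"roll":0},{"tx":7,"ty":0,"tz":0,"roll":0},{"tx":6,"ty":0,"tz":0,"roll":0},{"tx":0,"ty":0,"tz":0,"roll":0}]'
```

```text
t: 15.07
tool_pos: [0.4674, -0.1758, 0.0791]
tool_rot: [2.323, 2.114, -0.002]
contact_force: [-4.3, 1.5, 7.1]
opening: 0.0234
grip_force: 49.3
```

```bash
python3 -m handwheel '[{"tx":2,"ty":0,"tz":0,"roll":0},{"tx":2,"ty":0,"tz":0,"roll":0},{"tx":1,"ty":0,"tz":0,"roll":0},{"tx":0,"ty":0,"tz":0,"roll":0},{"tx":0,"ty":0,"tz":0,"roll":0}]'
python3 - <<'E'
from h import *
snap("wrist","w8"); s=snap("side","s8")[0]; cv2.imwrite("pics/s8c.png",cv2.resize(s[160:300,230:390],(640,560))[:,:,::-1])
z=np.load("pics/w8.npz");W=cloud(z["d"],z["K"],z["E"]); print(blob(W,(.4838,-.0127),.04,.045,.065))
E
```

```text
t: 15.48
tool_pos: [0.4675, -0.1744, 0.0791]
tool_rot: [2.32, 2.11, -0.01]
contact_force: [-5.5, -11.4, 4.0]
opening: 0.0234
grip_force: 48.9
  return _methods._mean(a, axis=axis, dtype=dtype,
  ret = ret.dtype.type(ret / rcount)
Traceback (most recent call last):
  File "h.py", line 27, in blob
    (x,y),rr=cv2.minEnclosingCircle(Q[:,:2].astype(np.float32)); return [round(float(a)*1000,1) for a in (x,y,rr,np.median(Q[:,2]),np.max(Q[:,2]))],len(Q)
                                                                                                                                   ~~~~~~^^^^^^^^
ValueError: zero-size array to reduction operation maximum which has no identity
```

View pics/w8.png

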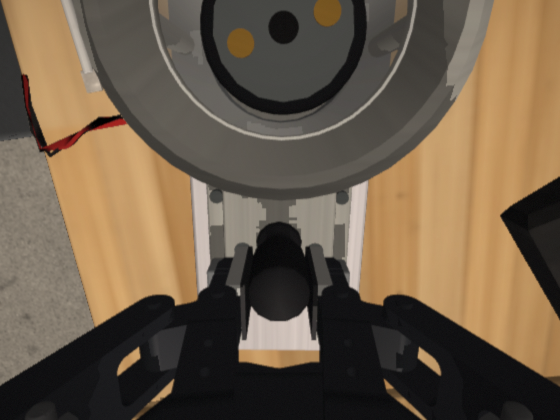

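The wrist view shows the knob gripped at (279,285) and the upper choke still in the tube at (284,27). The slide has stalled at about 74 mm with 11 N. I'll push slightly harder to confirm the end stop, then check the nest from above.

```bash
python3 -m handwheel '[{"tx":2,"ty":0,"tz":0,"roll":0},{"tx":2,"ty":0,"tz":0,"roll":0},{"tx":2,"ty":0,"tz":0,"roll":0},{"tx":0,"ty":0,"tz":0,"roll":0},{"tx":0,"ty":0,"tz":0,"roll":0},{"tx":0,"ty":0,"tz":0,"roll":0}]'
python3 - <<'E'
from h import *
p,d,K,E=snap("top","t9"); W=cloud(d,K,E)
m=(np.hypot(W[...,0]-.4838,W[...,1]+.0127)<.05)
print(blob(W,(.4838,-.0127),.034,.047,.065), ctrl.get_obs()["contact_force"])
s=np.load("pics/s8.npz");print(blob(cloud(s["d"],s["K"],s["E"]),(.4838,-.0127),.034,.048,.065))
E
```

```text
t: 16.08
tool_pos: [0.4675, -0.1743, 0.0792]
tool_rot: [2.312, 2.104, -0.025]
contact_force: [-6.9, -33.0, -3.4]
opening: 0.0236
grip_force: 49.4
([482.8, -16.2, 30.1, 54.8, 61.4], 273) [ -6.35780698 -33.19569275  -2.86146585]
([475.2, -2.2, 24.1, 52.6, 56.0], 54)
```

It's hard against the stop at 33 N without moving. The knob sits at the expected 92 mm behind the tube, and the choke is at the nest. Draw back now.

```bash
python3 -m handwheel '[{"tx":-5,"ty":0,"tz":0,"roll":0},{"tx":-6,"ty":0,"tz":0,"roll":0},{"tx":-7,"ty":0,"tz":0,"roll":0},{"tx":-8,"ty":-0.1,"tz":0,"roll":0},{"tx":-8,"ty":-0.1,"tz":0,"roll":0},{"tx":-8,"ty":-0.1,"tz":0,"roll":0},{"tx":-8,"ty":-0.1,"tz":0,"roll":0},{"tx":-8,"ty":-0.1,"tz":0,"roll":0},{"tx":-8,"ty":-0.1,"tz":0,"roll":0},{"tx":-7,"ty":0,"tz":0,"roll":0},{"tx":-7,"ty":0,"tz":0,"roll":0},{"tx":-4,"ty":0,"tz":0,"roll":0}]'
python3 -m handwheel '[{"tx":-3,"ty":0,"tz":0,"roll":0},{"tx":-3,"ty":0,"tz":0,"roll":0},{"tx":0,"ty":0,"tz":0,"roll":0},{"tx":0,"ty":0,"tz":0,"roll":0}]'
```

```text
t: 17.13
tool_pos: [0.4596, -0.249, 0.0791]
tool_rot: [-2.324, -2.113, 0.001]
contact_force: [-3.9, 3.4, 7.6]
opening: 0.0227
grip_force: 50.7
t: 17.47
tool_pos: [0.4596, -0.2491, 0.079]
tool_rot: [-2.317, -2.106, -0.012]
contact_force: [-4.0, 22.0, 15.0]
opening: 0.0227
grip_force: 51.5
```

It's hard on the back stop at 22 N. Relax, release, rise and check.

```bash
python3 -m handwheel '[{"tx":3,"ty":0,"tz":0,"roll":0},{"tx":3,"ty":0,"tz":0,"roll":0},{"tx":0,"ty":0,"tz":0,"roll":0},{"tx":0,"ty":0,"tz":0,"roll":0}]'
python3 -m handwheel '[{"tx":0,"ty":0,"tz":0,"roll":0},{"tx":0,"ty":0,"tz":0,"roll":0},{"tx":0,"ty":0,"tz":0,"roll":0},{"tx":0,"ty":0,"tz":0,"roll":0},{"tx":0,"ty":0,"tz":0,"roll":0},{"tx":0,"ty":0,"tz":-20,"roll":0},{"tx":0,"ty":0,"tz":-30,"roll":0},{"tx":0,"ty":0,"tz":-35,"roll":0},{"tx":0,"ty":0,"tz":-35,"roll":0},{"tx":0,"ty":0,"tz":-35,"roll":0},{"tx":0,"ty":0,"tz":-30,"roll":0},{"tx":0,"ty":0,"tz":0,"roll":0}]' 70
python3 -m handwheel '[{"tx":30,"ty":0,"tz":0,"roll":0},{"tx":35,"ty":0,"tz":0,"roll":0},{"tx":35,"ty":0,"tz":0,"roll":0},{"tx":30,"ty":0,"tz":0,"roll":0},{"tx":0,"ty":0,"tz":0,"roll":0},{"tx":0,"ty":0,"tz":0,"roll":0},{"tx":0,"ty":0,"tz":0,"roll":0}]'
python3 - <<'E'
from h import *
p,d,K,E=snap("wrist","w10"); W=cloud(d,K,E); Wt=cloud(optics.get_image("top")[1],*cam("top"))
for n,W in (("w",W),("t",Wt)):
    m=np.hypot(W[...,0]-.4767,W[...,1]+.083)<.02; print(n,np.nanpercentile(W[m][:,2],[5,25,50,75,95]))
    print(blob(W,(.4838,-.0127),.034,.047,.065))
print(blob(Wt,(.46,-.247),.025,.095,.115))
E
```

```text
t: 17.8
tool_pos: [0.4597, -0.2482, 0.0791]
tool_rot: [-2.323, -2.114, 0.001]
contact_force: [-4.0, 2.1, 7.7]
opening: 0.0235
grip_force: 50.7
t: 18.8
tool_pos: [0.4625, -0.2502, 0.2709]
tool_rot: [2.315, 2.105, 0.004]
contact_force: [0.9, 0.4, 1.1]
opening: 0.0697
grip_force: 0.0
t: 19.38
tool_pos: [0.4721, -0.119, 0.2619]
tool_rot: [-2.324, -2.114, 0.001]
contact_force: [-0.2, -1.1, -0.8]
opening: 0.0697
grip_force: 0.0
w [0.05265638 0.05342269 0.05402924 0.05490312 0.35789085]
([482.9, -12.8, 28.1, 53.6, 57.0], 2749)
t [0.43613431 0.57394313 0.57937574 0.5830889  0.58543542]
([488.1, -0.8, 23.3, 54.5, 59.6], 59)
([460.5, -248.4, 12.4, 106.1, 111.8], 63)
```

View pics/w10.png

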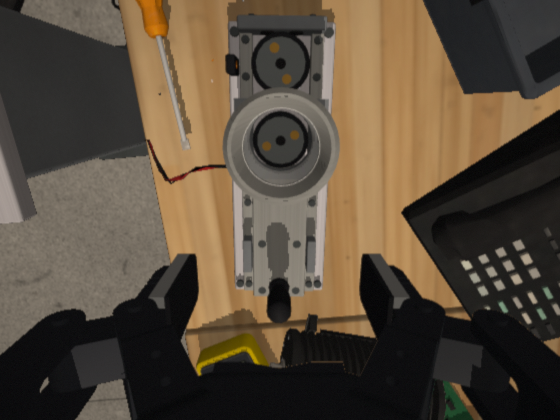

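The wrist view shows one choke in the nest at (281,63), 69.8 mm ahead of the tube axis. The other is at the tube foot at (281,138), top 54 mm. The knob is fully back at (279,300), and the arm is clear.

```bash
python3 -c "
from station import ctrl
print(ctrl.finish_job())"
```

```text
the job is handed in; nothing more can be done
None
```

Job handed in at about 19.5 s of the 61 s allowed: one choke measured in the nest, the other at the tube foot, the slide fully back, and nothing else was handled.

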